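Set up the embossing mill: clear the tube, set the gap, throw the feed lever

ROBOT

A 6-joint arm with a two-finger parallel gripper is mounted at the origin on the work surface. World frame = base frame: x ahead of the robot, y to its left, z up, the work surface at z = 0. Lengths are in mm, angles in rad, forces in N, time in s.
With the tool pointing down it reaches from about 300 to 775 mm from the base axis. Payload 14.6 kg.
Tool frame: the origin (TCP) lies on the centre line of the jaws, within the pads' length; the fingertips stand 19 mm ahead of it and the grasp point (between the pads) is the TCP (bot.tip_reach is the distance from the TCP to the fingertips, in mm); z points along the fingers, y is the line along which they close (so a half turn about z gives the same grasp; the last joint's range is limited). The gripper opens to 85 mm and grips with 20 to 120 N. Pads are 22 mm wide; open, the fingers measure 114 mm over their backs; the gripper's body (76 mm by 85 mm) begins 54 mm behind the grasp point. The pads swing forward as they close: fully open they stand 13 mm farther back than shut.
Start: joints at [-1.203, 0.3, 1.521, -0, 1.321, -0.067], TCP at [231.668, -498.818, 250.281] pointing down, gripper open.
Joint ranges: [-3.03, 3.03], [-0.79, 2.21], [0.23, 2.52], [-1.04, 4.18], [0, 3.07], [-2.55, 2.55]. Speed limits (rad/s): [2.22, 2.22, 2.57, 3.14, 3.14, 3.14].

INTERFACE

Orientations are given as a unit quaternion [w, x, y, z].
In Python, from rig import bot gives the robot as it stands. Calls block until the motion is done:
- bot.move_to(position, orientation): joint-space move of the TCP to a pose.
- bot.servo_line(position, attitude=None, speed=150, until_force=None): straight line of the TCP; attitude=None keeps the orientation; speed is the mean speed in mm/s. With until_force (N) it stops when the force on the tool has changed by that much, and returns True; else False.
- bot.move_joints(angles): joint-space move.
- bot.move_gripper(opening, grip_force=None): finger opening in mm; grip_force is the grip in N (None keeps the last); returns when the fingers have stopped.
- bot.dwell(seconds).
- bot.ik(position, orientation): joint angles nearest the present ones, or None.
- bot.read_state(): the state.
- bot.read_camera(name): name is "scene" or "side" or "wrist"; returns a dict with "image" (384x512x3 uint8, blue, green, red), "depth" (384x512 float32, mm along the optical axis (not along the pixel's ray), 0 where there is no reading), "fovy" (degrees; the focal length in pixels is half the picture's height over the tangent of half this angle, whatever the lens; pixels are square), "cx", "cy" (the principal point, pixels), "eye" and "attitude" of the camera in the world; the wrist camera has in their place "mount" (4x4, takes a point from camera to tool coordinates, whose origin is the TCP and whose axes are the flange's). Camera axes: x right, y down, z forward; pixel columns grow to the right and rows downward; lengths in mm; the calibration is good to about 2 mm. The wrist camera is an equidistant fisheye: a pixel r from the principal point sees the ray r / f radians off the axis. A picture is of the moment at which its call begins: read the wrist's pose just before it.
A pose or a line that the arm cannot do raises bot.MotionError and nothing moves.
- bot.finish_job(): hands the job in; it is judged then, once.
The state is a dict: "clock": time; "joint_positions": joint angles; "qvel": joint speeds; "effort": joint torques, N m; "ee_pos": TCP position; "tool_rot": TCP orientation; "ft_force": force on the tool from outside, world axes, zero at the start; "moment": the same for the moment, N m; "grip_width": finger opening in mm; "grip_force": force on a finger pad.
Only numpy, scipy, OpenCV 4.12 (cv2) and the standard library are available. Lean on these libraries where they do the work, as an engineer would, in place of code of your own. Each camera call takes 0.05 s, during which the arm holds its last target. There are 200 camera calls.

TASK

Get the hand-cranked embossing mill ready for the next card: with the feed lever left in the notch where it stands, stand the cardboard tube upright on the table clear of the lever's whole swing, and turn the round gap sleeve until its pointer rib clicks in at the three dots. Then throw the feed lever into the notch marked by the large round boss, so that it stays there on its own with the sleeve still at three. Leave the glue bottle, jar, brush pot and gift box standing where they are and do not tip the tube over.

Things in the scene. Friction and masses are not known exactly. Their poses are not given: they have to be found in the camera images.
- mill: Grey embossing mill fixed to the table, base 155 x 340 mm (x -50 to 105); origin under its middle on the table; x points from its front (robot side) to its back, y left, z up. Deck top at z 110 mm (x -45 to 105, y -170 to 170 mm) with two aluminium plates, tops at z 116 mm: the lever's notched quadrant and the sleeve's scale plate. A crank sticks out 50 mm at the left (+y), z 74 mm.
- lever (a joint): Angle of the feed lever, rad, growing anticlockwise from above; 0 when it points along the mill's -x. A steel arm 12 mm thick at z 134 mm turning level about a vertical pivot, with sprung detents in four notches at -0.6, -0.2, 0.2, 0.6; stops at -0.67 and 0.67. Starts in the -0.2 notch. The humps between take up to about 7 N at the handle, then it snaps into the next notch.
- lever_pivot (a point): On the vertical pivot axis of the lever, at the quadrant's top (z 116 mm). Mill frame: x 60, y -60 mm.
- lever_handle (a point): Top centre of the lever's black upright handle, a round post 22 mm in diameter and 70 mm tall (z 130 to 200 mm), 165 mm from the pivot axis, to be pushed by its upper half; it overhangs the mill's front edge, and the tube stands in its way.
- lever_index (a point): Point on the lever arm's line, 100 mm from the pivot axis, at z 116 mm, which comes over a notch's mark when the lever is in that notch.
- boss: Large round steel boss, 20 mm in diameter, 6 mm high, standing on the quadrant plate 100 mm from the pivot, in line with the wanted notch (-0.6, +0.2 or +0.6); origin at the centre of its underside. The two other notches have small pins, 8 mm in diameter; the starting notch has no mark.
- sleeve (a joint): Angle of the gap sleeve, rad, growing anticlockwise seen from above; 0 when its pointer rib points along the mill's -x. Sprung detents at -0.9 (one dot), -0.3 (two dots), +0.3 (three dots), +0.9 (four dots); stops at -1.02 and +1.02. Starts between one and two dots or in either. About 0.4 Nm turns it.
- sleeve_top (a point): Centre of the top of the gap sleeve, an upright round aluminium collar with a vertical axis, 54 mm in diameter, from z 123 to 162 mm (62 mm skirt below that), at mill x -30, y 120 mm. A black rib 4 mm high on its top points from the axis to the set value.
- sleeve_pointer (a point): Outer end of the pointer rib, 36 mm from the sleeve's axis. The dots are raised in radial rows of one to four on the scale plate outside it.
- tube: Closed upright cardboard tube, 56 mm in diameter, 180 mm tall, 0.15 kg, standing loose on the table under the lever's swing, on the right of the lever; origin at the centre of its base. It is clear of the lever's swing when its centre is over 220 mm from the pivot axis.
- glue: Bystander: yellow glue bottle, 60 mm in diameter, 225 mm tall, standing on the table; origin at the centre of its base.
- jar: Bystander: lidded glass jar, 72 mm in diameter, 110 mm tall; origin at the centre of its base.
- brush_pot: Bystander: terracotta-coloured pot, 68 mm in diameter, 100 mm tall, with three brush handles sticking up to 215 mm; origin at the centre of its base.
- gift_box: Bystander: red gift box with a cardboard lid, 94 x 74 mm, 56 mm tall; origin at the centre of its base.
Mind the look-alikes: they are no part of the job. What is shaped like the tube but purple is not meant.

How it is judged:
By the outcome, as a careful person would: the job done as asked, in the order asked, and still so for the second after the job is handed in, with the robot touching nothing.
It also fails if it takes over 54 s, if anything falls off the work surface, if the arm or the gripper's body presses on something with over 40 N, if the wrist force passes 120 N, or if a joint passes its speed limit or range.

## Working session

There is one attempt and no reset: what is moved stays moved. The work goes in short steps, each a Python script; the robot and the scene stay as the last script left them, time stands still between calls to the robot, and variables do not carry over. Pictures are saved under pics/ and viewed, at most 10 in all, crops included, and the job is handed in when it is done.

```bash
ls; mkdir -p pics; cat > h.py <<'E'
import numpy as np, cv2
from scipy.spatial.transform import Rotation as R
from rig import bot
def rot(q): return R.from_quat([q[1],q[2],q[3],q[0]]).as_matrix()
def pts(c):
    "world point per pixel from depth, for a fixed camera"
    im=c["image"];h,w=im.shape[:2];f=h/2/np.tan(np.radians(c["fovy"])/2)
    v,u=np.mgrid[:h,:w];d=c["depth"]
    p=np.stack([(u-c["cx"])/f*d,(v-c["cy"])/f*d,d],-1)
    A=np.array(c["attitude"]);A=rot(A) if A.size==4 else A
    P=p@A.T+np.array(c["eye"]);P[d==0]=np.nan
    return P
E
python3 - <<'E'
from h import *
for n in("scene","side"):
    c=bot.read_camera(n);np.save(f"pics/{n}.npy",c,allow_pickle=True)
    print(n,c["eye"],c["attitude"],c["fovy"],c["cx"],c["cy"])
    cv2.imwrite(f"pics/{n}0.png",cv2.resize(c["image"],(800,600),interpolation=cv2.INTER_CUBIC))
s=bot.read_state();print(s["clock"],s["ee_pos"],s["tool_rot"])
E
```

```text
pics
scene [1059.91516914 -306.37568911  730.8075636 ] [-0.3481717   0.80832676  0.43634216 -0.18705572] 53.85918826117939 249.93106650632288 182.77908488053248
side [-121.79182366  710.15631885  732.30793858] [ 0.18464961 -0.32333875  0.81369936 -0.4463742 ] 52.78288768663492 255.99748487116898 197.02409506067238
0.1 [ 231.61173617 -498.65287544  249.7783356 ] [-5.07810117e-04  9.76460855e-01  2.15694080e-01 -7.21491383e-05]
```

View pics/scene0.png

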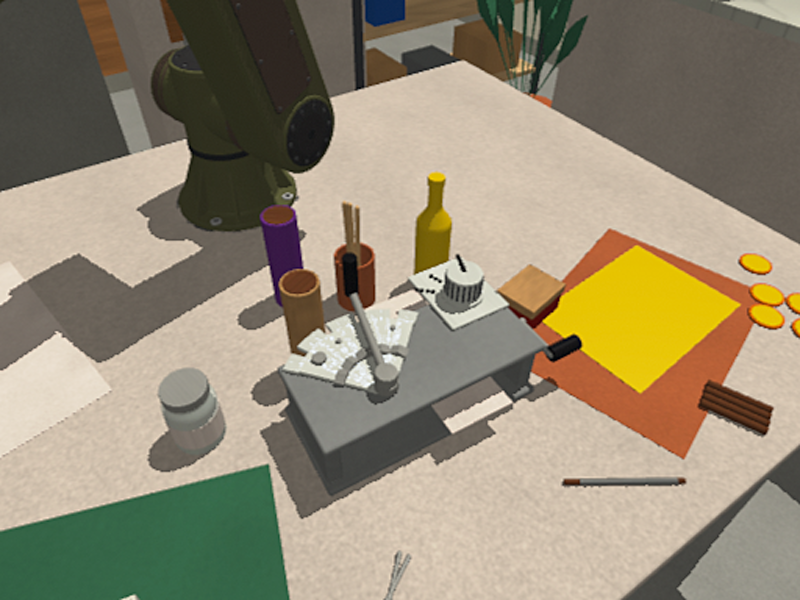

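View pics/side0.png

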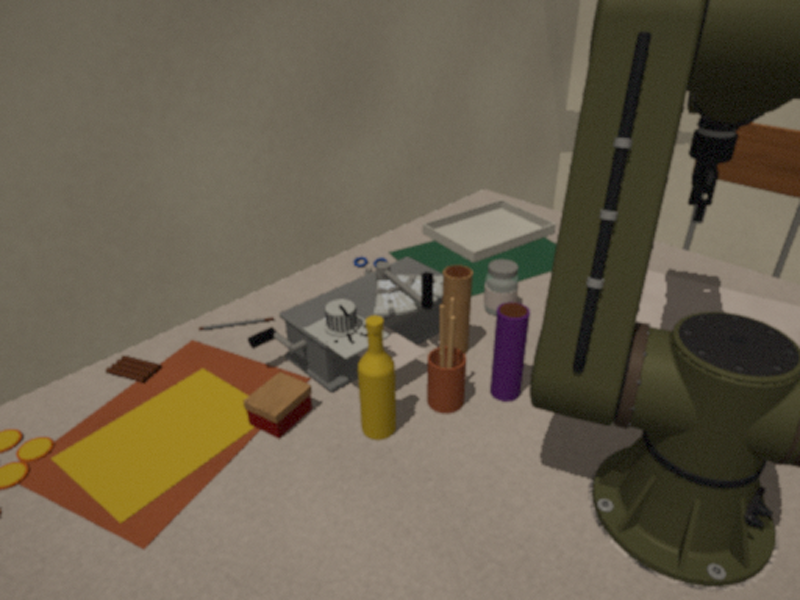

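The tube meant is the tan one, at (302,310) in the scene picture. The purple look-alike is at (280,250). The large boss appears at about (319,358), left of the lever. Next I'll measure.

```bash
cat > m.py <<'E'
from h import *
c=np.load("pics/scene.npy",allow_pickle=True).item();P=pts(c);im=c["image"]
s=np.load("pics/side.npy",allow_pickle=True).item();Q=pts(s)
def fit(P,uv0,lo,hi,half):  # median xy of points in height band near a pixel
    u,v=uv0;B=P[v-half:v+half,u-half:u+half].reshape(-1,3);B=B[(B[:,2]>lo)&(B[:,2]<hi)];return B
hsv=cv2.cvtColor(im,cv2.COLOR_BGR2HSV)
# deck 
X=P.reshape(-1,3);sel=(X[:,2]>104)&(X[:,2]<120)&(hsv.reshape(-1,3)[:,1]<60)
m=sel.reshape(P.shape[:2]).astype(np.uint8)
n,l,st,ce=cv2.connectedComponentsWithStats(m);k=1+np.argmax(st[1:,4]);D=P[l==k]
print("deck",st[k],np.percentile(D[:,2],[5,50,95]))
r=cv2.minAreaRect(D[:,:2].astype(np.float32));print(r,cv2.boxPoints(r))
for nm,uv,lo,hi,h in(("sleeve",(296,176),155,175,25),("pivot",(246,240),125,170,12),("handle",(224,170),190,205,15),("tube",(193,182),165,190,22),("purple",(179,138),165,190,22),("jar",(119,247),100,115,25),("pot",(227,165),90,106,30),("glue",(279,125),200,235,20),("box",(340,185),48,64,30)):
    B=fit(P,uv,lo,hi,h)
    if len(B)>4:
        rr=cv2.minEnclosingCircle(B[:,:2].astype(np.float32));print(nm,len(B),np.round(np.median(B,0)),np.round(rr[0]),round(rr[1]),np.round(B[:,2].max()))
for nm,uv,lo,hi,h in(("S sleeve",(218,198),155,175,20),("S tube",(293,175),165,190,20),("S handle",(273,178),190,205,12),("S jar",(321,172),100,115,20),("S pot",(286,226),90,106,25),("S glue",(240,207),200,235,20),("S box",(178,250),48,64,30)):
    B=fit(Q,uv,lo,hi,h)
    if len(B)>4:
        rr=cv2.minEnclosingCircle(B[:,:2].astype(np.float32));print(nm,len(B),np.round(np.median(B,0)),np.round(rr[0]),round(rr[1]),np.round(B[:,2].max()))
cv2.imwrite("pics/crop1.png",cv2.resize(im[130:270,160:350],(800,590),interpolation=cv2.INTER_CUBIC))
E
python3 m.py
```

```text
deck [ 177  165  172  127 9190] [108.84623652 111.65069174 118.12508339]
((615.5713500976562, 5.7115936279296875), (340.7928466796875, 211.18441772460938), 86.85796356201172) [[ 500.79822 -158.64102]
 [ 711.66516 -170.21634]
 [ 730.3445   170.06421]
 [ 519.47754  181.63953]]
sleeve 369 [595. 125. 163.] [588. 129.] 32 168.0
pivot 286 [674. -59. 145.] [661. -58.] 25 149.0
handle 82 [515. -17. 200.] [512. -15.] 11 203.0
tube 495 [507. -90. 181.] [499. -87.] 29 184.0
purple 361 [353. -49. 181.] [344. -46.] 29 185.0
jar 701 [ 527. -276.  111.] [ 522. -274.] 33 114.0
pot 157 [410.  49.  99.] [408.  49.] 35 105.0
glue 143 [452. 177. 222.] [446. 181.] 15 228.0
box 796 [598. 273.  57.] [594. 277.] 58 61.0
S sleeve 184 [588. 134. 161.] [588. 134.] 33 166.0
S tube 234 [497. -72. 178.] [500. -57.] 54 190.0
S handle 40 [508.  -7. 197.] [510.  -8.] 11 200.0
S jar 165 [ 518. -264.  108.] [ 521. -269.] 34 112.0
S pot 224 [408.  56.  96.] [434.  -2.] 95 106.0
S glue 139 [440. 190. 221.] [445. 185.] 15 226.0
S box 750 [593. 283.  55.] [633. 258.] 106 64.0
```

View pics/crop1.png

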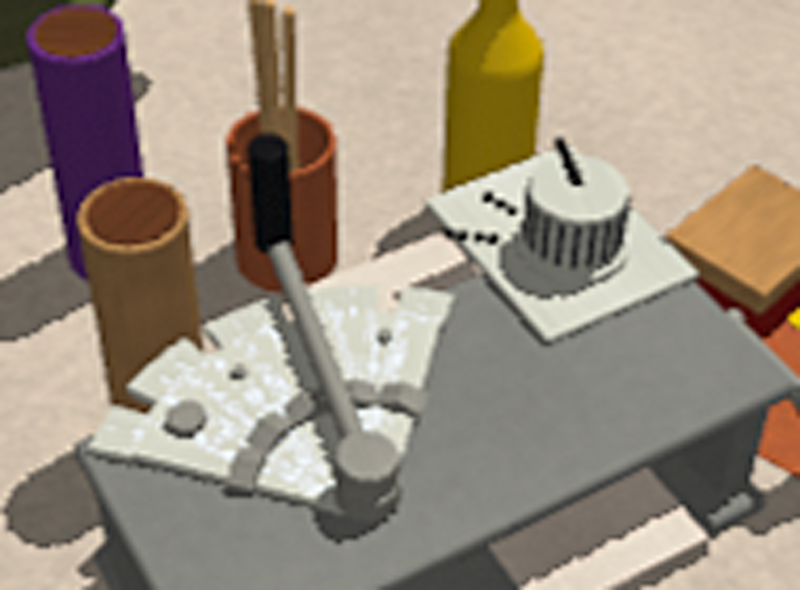

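The crop shows the large boss at (185,417), the outermost mark on the tube's side, so the wanted notch is +0.6. The small pins are at (238,370) and (384,336). Three and four dots show at (500,203) and (470,238). The tube is tan, right of the lever, at about (500,-86) and 180 tall; the purple one, at (344,-46), is the decoy. I'll move over the tube and look from the wrist.

```bash
cat >> h.py <<'E'
def down(yaw):  # tool down, tool x axis at angle yaw in world; y axis at yaw-90deg
    return np.array([0,np.cos(yaw/2),np.sin(yaw/2),0])
def best(pos,yaw):
    "of the two half-turn-equivalent grasps, the one with the smaller last joint"
    o=[(abs(j[5]),y) for y in(yaw,yaw+np.pi) for j in[bot.ik(pos,down(y))] if j is not None]
    print("ik",o);return min(o)[1]
def wrist(name):
    s=bot.read_state();c=bot.read_camera("wrist");im=c["image"];h,w=im.shape[:2]
    f=h/2/np.tan(np.radians(c["fovy"])/2);v,u=np.mgrid[:h,:w]
    x=(u-c["cx"])/f;y=(v-c["cy"])/f;r=np.hypot(x,y)+1e-9;d=c["depth"]
    t=np.tan(np.minimum(r,1.5));p=np.stack([x/r*t*d,y/r*t*d,d],-1);M=np.array(c["mount"])
    P=(p@M[:3,:3].T+M[:3,3])@rot(s["tool_rot"]).T+s["ee_pos"];P[(d==0)|(r>1.4)]=np.nan
    np.save(f"pics/{name}.npy",dict(im=im,P=P),allow_pickle=True)
    cv2.imwrite(f"pics/{name}.png",cv2.resize(im,(800,600),interpolation=cv2.INTER_CUBIC));return im,P
def circ(P,xy,rad,lo,hi):
    B=P.reshape(-1,3);B=B[(B[:,2]>lo)&(B[:,2]<hi)&(np.hypot(B[:,0]-xy[0],B[:,1]-xy[1])<rad)]
    if len(B)<5: return None
    c,r=cv2.minEnclosingCircle(B[:,:2].astype(np.float32));return len(B),np.round(c,1),round(r,1),np.round(np.median(B,0),1)
E
python3 - <<'E'
from h import *
bot.move_gripper(85,40)
p=[500,-60,330];y=best(p,np.pi/2-0.05);bot.move_to(p,down(y))
im,P=wrist("w1")
print("tube",circ(P,(500,-86),45,168,190));print("handle",circ(P,(510,-12),22,190,207))
print("sleeve",circ(P,(588,131),45,155,163));print("hub",circ(P,(668,-55),28,140,155))
print("pot",circ(P,(408,52),45,90,106),"jar",circ(P,(521,-271),50,103,115),"purple",circ(P,(344,-46),45,170,190))
s=bot.read_state();print(s["clock"],s["ee_pos"],s["joint_positions"])
E
```

```text
ik [(np.float64(0.14217164668348525), 1.5207963267948965)]
tube (2391, array([497.8, -87. ]), 28.2, array([498.2, -84.1, 180.4]))
handle (487, array([510.2, -13.8]), 11.0, array([510.1, -13.1, 199.6]))
sleeve (739, array([590.4, 120.7]), 26.2, array([590.1, 112.5, 161.3]))
hub (468, array([663.2, -55.7]), 21.4, array([667.3, -55.9, 145.6]))
pot (646, array([407.4,  49.7]), 34.3, array([413.4,  49.3,  99.2])) jar (1128, array([ 521.8, -274.9]), 32.4, array([ 521.1, -270.9,  110. ])) purple (1945, array([343.1, -44.9]), 28.5, array([346.8, -43.3, 180.4]))
2.25 [499.9399731  -60.74700969 329.81537181] [-1.93612735e-01  1.44688781e-01  1.52606442e+00 -9.27790587e-05
  1.47110960e+00 -1.42158895e-01]
```

View pics/w1.png

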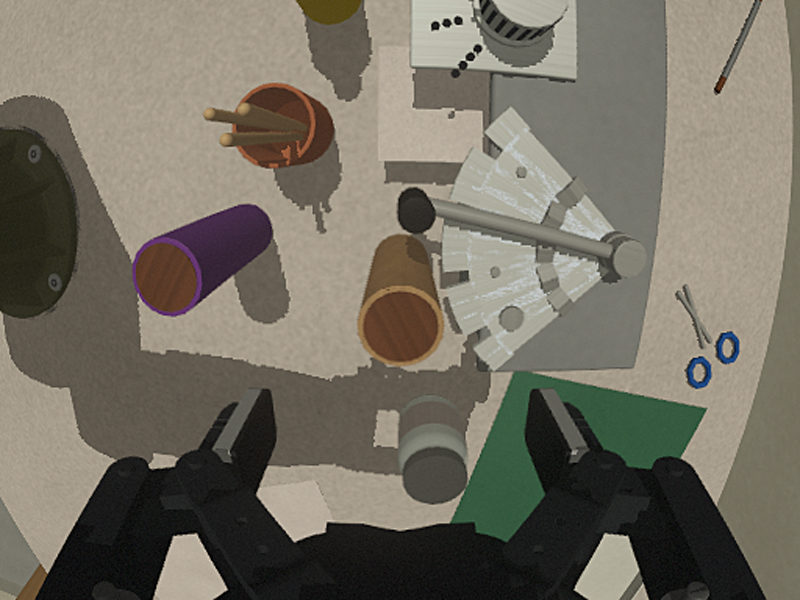

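The wrist view shows the boss at (511,319), the outermost notch mark on the tube's side (+0.6). Pins are at (494,271) and (521,172), and the tan tube is at (401,326), right of the handle at (416,210). Now I'll move the tube.

```bash
python3 - <<'E'
from h import *
q=down(np.pi/2-0.05)
bot.move_to([498,-86,240],q)
bot.servo_line([498,-86,162],speed=120)
bot.move_gripper(50,30)
s=bot.read_state();print("grip",s["grip_width"],s["grip_force"],s["ft_force"],s["clock"])
assert 50<s["grip_width"]<62
bot.servo_line([498,-86,177],speed=60)
bot.servo_line([425,-155,177],speed=100)
bot.servo_line([425,-155,160.5],speed=40,until_force=6)
s=bot.read_state();print(s["ee_pos"],s["grip_width"],s["ft_force"])
bot.move_gripper(85)
bot.servo_line([425,-155,260],speed=150)
p=[560,100,320];bot.move_to(p,down(best(p,np.pi/2-0.05)))
im,P=wrist("w2")
print("tube",circ(P,(425,-155),50,168,190));print("handle",circ(P,(510,-12),22,190,207))
print("sleeve",circ(P,(588,125),45,155,163),"rib+",circ(P,(588,125),45,155,170));print("hub",circ(P,(668,-55),28,140,155))
print(bot.read_state()["clock"])
E
```

```text
grip 54.124683940802605 31.373632550239563 [-0.60254787  0.41181374  6.81423329] 3.9
[ 425.03568303 -154.76762808  162.28007718] 53.94872727449363 [1.125072   0.11941743 0.30542536]
ik [(np.float64(0.16232501009606803), 1.5207963267948965)]
tube None
handle (351, array([510.8, -13.2]), 10.9, array([511.5, -10.1, 199.4]))
sleeve (2169, array([586.5, 128.9]), 31.7, array([591.8, 128.3, 161.7])) rib+ (2450, array([586.5, 128.9]), 31.7, array([589.9, 129.9, 161.8]))
hub (35, array([651.3, -59.2]), 13.7, array([655.2, -56.2, 144.7]))
8.2417
```

View pics/w2.png

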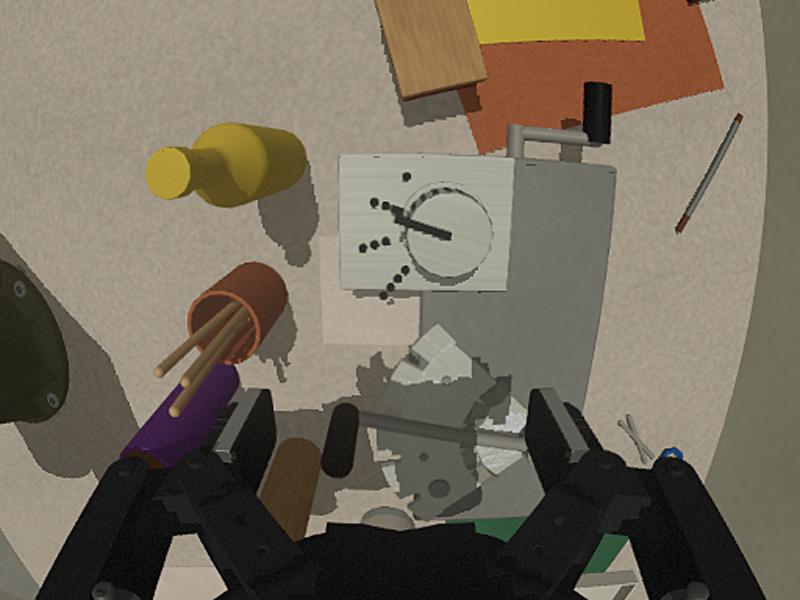

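The picture shows the sleeve's rib from (450,236) to (397,213), pointing near the two dots at (380,204). Three dots are at (375,244), four at (395,282). The tube at (290,485) stands after release. I'll measure the rib angle and the sleeve's centre.

```bash
cat >> h.py <<'E'
def rib(im,P,c0=(590,128)):
    B=P.reshape(-1,3);g=im.reshape(-1,3).max(1)
    near=np.hypot(B[:,0]-c0[0],B[:,1]-c0[1])<42
    T=B[near&(B[:,2]>158)&(B[:,2]<163.2)&(g>110)]
    c,r=cv2.minEnclosingCircle(T[:,:2].astype(np.float32))
    K=B[near&(B[:,2]>163.2)&(B[:,2]<170)&(g<80)][:,:2]
    d=cv2.fitLine(K.astype(np.float32),cv2.DIST_HUBER,0,.01,.01).ravel()[:2]
    d=d*np.sign(d@(K.mean(0)-c));ang=np.arctan2(-d[1],-d[0])
    far=K[np.argmax((K-c)@d)];a2=np.arctan2(-(far-c)[1],-(far-c)[0])
    print("sleeve c",np.round(c,1),"r",round(r,1),"rib n",len(K),"len",np.round(((K-c)@d).max(),1),"world ang line/end",round(ang,3),round(a2,3),"mill",round(ang+.05,3))
    return np.array(c),ang
E
python3 - <<'E'
from h import *
a=np.load("pics/w2.npy",allow_pickle=True).item();im,P=a["im"],a["P"];rib(im,P)
# scale-plate dots: dark points at plate height -> angle about the sleeve
B=P.reshape(-1,3);g=im.reshape(-1,3).max(1);m=((B[:,2]>112)&(B[:,2]<124)&(g<75)&(np.hypot(B[:,0]-588,B[:,1]-128)<85)&(np.hypot(B[:,0]-588,B[:,1]-128)>36)).reshape(384,512).astype(np.uint8)
n,l,st,ce=cv2.connectedComponentsWithStats(m)
for k in range(1,n):
    q=P[l==k].mean(0);print(ce[k].round(),st[k,4],q.round(1),"ang",round(np.arctan2(-(q[1]-128.5),-(q[0]-589.5)),3))
b=np.load("pics/w1.npy",allow_pickle=True).item()
E
```

```text
sleeve c [586.5 128.9] r 31.7 rib n 178 len 30.9 world ang line/end -0.372 -0.451 mill -0.322
[260. 113.] 22 [566.5 163.2 117.8] ang -0.986
[239. 129.] 23 [542.9 146.3 117.9] ang -0.365
[247. 131.] 21 [551.2 143.6 117.5] ang -0.376
[247. 154.] 20 [549.6 117.9 117.5] ang 0.26
[239. 156.] 23 [541.3 116.1 117.7] ang 0.251
[232. 159.] 22 [532.8 113.8 117.3] ang 0.254
[259. 172.] 22 [562.2  96.5 117.9] ang 0.865
[254. 178.] 23 [556.6  90.  117.9] ang 0.864
[250. 184.] 20 [551.   83.8 117.8] ang 0.86
[245. 189.] 21 [545.4  77.7 118. ] ang 0.857
[317. 186.] 5 [629.8  75.7 113.9] ang 2.222
```

The rib lies in the two-dot notch (-0.37 in the world frame, against two dots at -0.37). Three dots are at +0.255, and their rows converge at (589.5,127.5). I'll grip across the rib and turn +0.62.

```bash
python3 - <<'E'
from h import *
c=[589.5,127.7];a=-.372+np.pi
print([None if (j:=bot.ik([*c,149],down(a+d))) is None else round(j[5],2) for d in(0,.62)])
bot.move_to([*c,230],down(a))
bot.move_gripper(82)
print("touch",bot.servo_line([*c,149],speed=100,until_force=10))
bot.move_gripper(45,50)
s=bot.read_state();print(s["grip_width"],s["grip_force"],s["ft_force"],s["ee_pos"])
if 50<s["grip_width"]<58:
    for d in(.2,.4,.62):
        bot.move_to([*c,149],down(a+d));s=bot.read_state();print(d,s["moment"].round(2) if hasattr(s["moment"],"round") else s["moment"],s["ft_force"])
bot.move_gripper(82)
bot.servo_line([*c,240],speed=150)
p=[560,100,320];bot.move_to(p,down(np.pi/2-.05))
im,P=wrist("w3");rib(im,P);print("handle",circ(P,(510,-12),22,190,207),bot.read_state()["clock"])
sc=bot.read_camera("scene");np.save("pics/s3.npy",sc,allow_pickle=True);print("tube",circ(pts(sc),(425,-155),50,168,190))
E
```

```text
[np.float64(-1.05), np.float64(-1.67)]
touch False
52.89848425943366 53.80046725273132 [2.3468052  6.75481207 3.76911915] [590.26171151 128.70235563 150.29144008]
0.2 [ 1.03 -0.35 -0.1 ] [3.61506559 5.25629978 5.29365163]
0.4 [ 0.76 -0.36  0.08] [2.6895494  3.25156926 5.2458201 ]
0.62 [ 0.56 -0.28  0.11] [ 2.41207699 -0.41478734  5.22735742]
sleeve c [588.3 127.8] r 29.3 rib n 197 len 32.6 world ang line/end 0.248 0.322 mill 0.298
handle (341, array([510.4, -13.6]), 11.2, array([511.6, -10. , 199.4])) 14.6583
tube (448, array([ 425.7, -156. ]), 29.6, array([ 433.3, -158.4,  180.8]))
```

The sleeve is at three (0.248 against 0.255), and the tube stands at (425,-156), about 265 mm from the pivot. Next I'll cage the handle loosely and swing it along its arc.

```bash
cat > lev.py <<'E'
from h import *
pv=np.array([670.7,-56.5])
def at(phi,z,r=166): return [*(pv-r*np.array([np.cos(phi),np.sin(phi)])),z]
E
python3 - <<'E'
from lev import *
f0=-.264;F=.59
print([None if (j:=bot.ik(at(f,186),down(f))) is None else np.round(j,2).tolist() for f in(f0,F)])
bot.move_to(at(f0,270),down(f0))
bot.move_gripper(44,30)
print("touch",bot.servo_line(at(f0,186),speed=90,until_force=8))
bot.move_gripper(31)
print(bot.read_state()["ft_force"],bot.read_state()["grip_width"])
for f in np.linspace(f0,F,9)[1:]:
    bot.servo_line(at(f,186),down(f),speed=70);s=bot.read_state();print(round(f,2),np.round(s["ft_force"],1))
bot.servo_line(at(.55,186),down(.55),speed=40)
bot.move_gripper(50);s=bot.read_state();print(np.round(s["ft_force"],1),s["grip_width"])
bot.servo_line(at(.55,300),speed=130)
p=[540,40,360];bot.move_to(p,down(np.pi/2-.05))
im,P=wrist("w4");rib(im,P);h=circ(P,(530,-140),30,190,207);print("handle",h)
d=h[1]-pv;print("lever mill angle",np.arctan2(-d[1],-d[0])+.05,np.hypot(*d))
sc=bot.read_camera("scene");np.save("pics/s4.npy",sc,allow_pickle=True);print("tube",circ(pts(sc),(425,-155),50,168,190),bot.read_state()["clock"])
cv2.imwrite("pics/s4.png",cv2.resize(sc["image"],(800,600)))
E
```

```text
[[-0.1, 0.28, 1.71, -0.0, 1.16, 1.74], [-0.34, 0.37, 1.59, -0.0, 1.19, 0.64]]
touch False
[ 0.53642663  0.04907175 -0.6362908 ] 31.051685391269615
-0.16 [1.  0.7 0.1]
-0.05 [0.1 2.  0.6]
0.06 [  0.3 -10.9  -1.6]
0.16 [0.5 0.  0.1]
0.27 [-0.3  1.2  0.1]
0.38 [-0.3  0.2  0.2]
0.48 [-0.2  0.4  0.5]
0.59 [ 0.8 -0.  -0.4]
[ 0.6 -0.3 -0.5] 50.06746604539453
sleeve c [591.2 128.8] r 27.1 rib n 140 len 36.1 world ang line/end 0.256 0.235 mill 0.306
handle (229, array([ 530.3, -144.3]), 11.2, array([ 530.6, -140.3,  199.3]))
lever mill angle 0.6088553644994056 165.5928742428249
tube (445, array([ 426.1, -157.2]), 30.5, array([ 432.9, -158.1,  180.9])) 23.6917
```

View pics/s4.png

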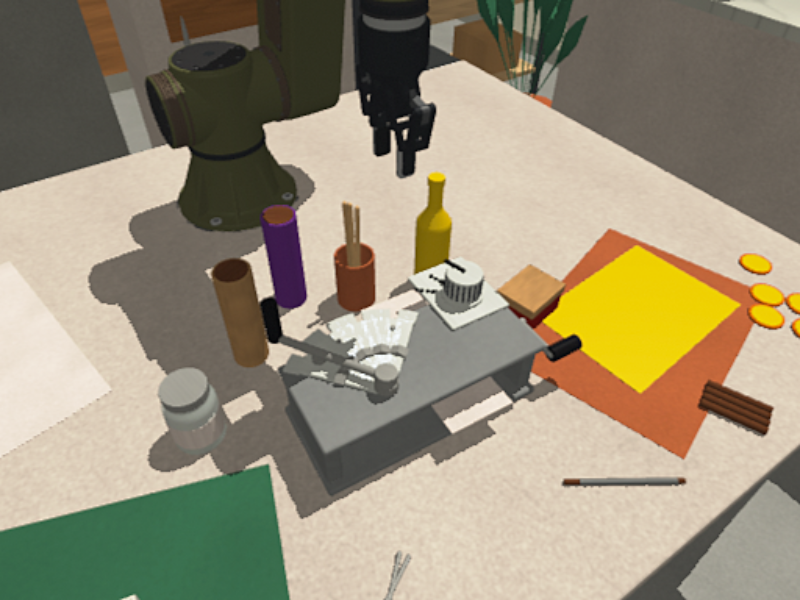

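View pics/w4.png

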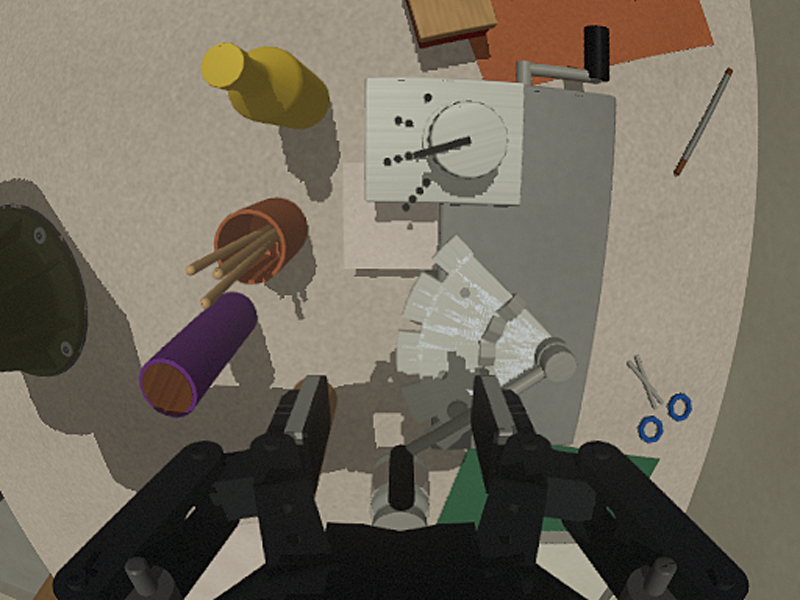

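The pictures show the lever over the boss (wrist (455,412)), the rib on the three dots (wrist (400,158)), and the tube upright (scene (240,310)). All bystanders stand where they were, and the gripper is clear.

```bash
python3 -c "
from rig import bot
print(bot.finish_job())"
```

```text
the job is handed in; nothing more can be done
None
```

The job is handed in at about 24 s: the tube stands upright about 265 mm from the pivot, the sleeve is at three dots, and the lever rests in the boss notch (measured 0.61 against 0.6), with the bystanders left in place.

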